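# Set the stock tags in front of the spool bins

## Robot

A 6-joint arm with a two-finger parallel gripper is mounted at the origin on a cart in front of the work surface, level with it; the furniture and walls round the work are solid. World frame = base frame: x ahead of the robot, y to its left, z up, the work surface at z = 0. Lengths are in m, angles in rad, forces in N, time in s.
With the tool pointing down it reaches from about 0.275 to 0.75 m from the base axis. Payload 10.2 kg.
Tool frame: the origin (TCP) lies between the finger pads; the fingertips stand 14 mm ahead of it and the grasp point (between the pads) lies 5 mm behind it; z points along the fingers, y is the line along which they close (so a half turn about z gives the same grasp; the last joint's range is limited). The gripper opens to 88 mm and grips with 3 to 60 N. Pads are 18 mm wide; open, the fingers measure 123 mm over their backs; the gripper's body (75 mm by 187 mm) begins 45 mm behind the grasp point.
Start: joints at [0.892, 0.313, 1.498, -0, 1.331, -0.223], TCP at [0.231, 0.471, 0.253] pointing down, gripper open.
Joint ranges: [-2.94, 2.94], [-0.97, 2.17], [0.19, 2.56], [-1.23, 4.37], [0.02, 3.11], [-2.88, 2.88]. Speed limits (rad/s): [2.39, 2.39, 3.01, 3.14, 3.14, 3.14].

## Interface

Orientations are given as [roll, pitch, yaw] about the fixed x, y, z axes, in that order (R = Rz(yaw) Ry(pitch) Rx(roll)).
In Python, from plant import telemetry, snapshot, camera_model, ticket, spotter gives the robot as it stands. The module is installed in compiled form; this text tells all that it offers.
- The arm moves only by the tool play_rows, never from a script. Its argument "deltas" is a list that holds one entry, the list of rows, each a list of 5 numbers: the finger opening in mm, from 0 to 88.1, then the shift along the world's x, y, z in units of 25 mm (1.0 is 25 mm), then the turn about the world's z in units of 8 degrees (1.0 is 8 degrees). A call has 1 to 20 rows; each row shifts and turns the commanded pose from where the row before left it; what a row does not reach is not made up. A row lasts 1/10 s, in which the tool goes at most 50 mm and 8.59 degrees, less where a joint would pass 70% of its speed; a pose out of reach is approached as far as the arm can. A call is refused whole if a number of a shift passes 1 or a number of a turn 1, either way. A call with a gripper value outside its range is refused whole. The fingers move at their own pace and stop on an object; the grip force is fixed at half the most. Time passes only in rows, so rows that do not move let the fingers close. It gives the time, the measured TCP pose, the force, the opening and the grip force at its end, in the units of the state.
- telemetry.state(): the state, without advancing time (a new reading comes with each control period).
- snapshot(name): name is "side" or "top" or "wrist"; returns the picture (400x640x3 uint8, red, green, blue); there is no depth.
- camera_model(name): a dict with "mtx" (3x3 intrinsics, pixels), "position" and "attitude" of the camera in the world; the wrist camera has in their place "T_tool_cam" (4x4, takes a point from camera to tool coordinates, whose origin is the TCP and whose axes are the flange's). Camera axes: x right, y down, z forward; pixel columns grow to the right and rows downward; lengths in m; the calibration is good to about 2 mm. A picture is of the moment at which its call begins: read the wrist's pose just before it. camera_model takes no time and is no camera call.
- ticket.hand_in(): hands the job in; it is judged then, once.
Trained networks look in the newest picture that a camera, given by its name, has taken for a name from the list of things; names that differ only in an ending like _2 or _b are one class to them, and where a whole thing is asked for, a point or a joint stands for the part that bears it (a point fixed in the world has none). Each returns a list of dicts, best first, with "conf" (0 to 1); they miss things now and then, are a little off and sometimes report something else, mostly with a low value. They report only what shows in the picture. A call takes as long as a camera call.
- spotter.recognise(camera, query): "xyz" ([x, y, z] in m, in world coordinates, good to about 4 mm: the middle of the surface that is visible of it).
The state is a dict: "t": time; "qpos": joint angles; "joint_vel": joint speeds; "effort": joint torques, N m; "position": TCP position; "ee_rot": TCP orientation; "contact_force": force on the tool from outside, world axes, zero at the start; "ft_torque": the same for the moment, N m; "width": opening from 0.0 (shut) to 1.0 (fully open); "grasp_force": force on a finger pad.
Only numpy, scipy, OpenCV 4.12 (cv2) and the standard library are available. Lean on these libraries where they do the work, as an engineer would, in place of code of your own. Each camera call takes 0.05 s, during which the arm holds its last target. There are 200 camera calls.

## Task

Set the hinged stock tags to match their bins: push tags over with a fingertip until the two bins full of thread spools have their tags leaning back towards the bin, showing the raised disc, and the bin with only one spool has its tag leaning forward towards the robot, showing the raised bar. Some tags may already be right. Do not pinch the tags or pick anything up, and leave the spools and everything else on the bench where they are.

Things in the scene. Friction and masses are not known exactly. Their poses are not given: they have to be found in the camera images.
- bin_low: Grey open bin, 75 x 118 x 48 mm (x, y, z), fixed, not full: one thread spool, the rest empty. Origin: centre of its underside, 12 mm above the bench. Its place in the row of three bins differs each time. The tag straight in front of it belongs to it: that stand is 145 mm from this origin, the other stands over 190 mm.
- bin_full_a: Same kind of grey bin, full: two thread spools standing side by side fill it. Origin: centre of its underside. The three bins stand 130 mm apart in a row at the far side of a fixed plywood board (250 x 420 x 12 mm); the board's place and yaw differ each time.
- bin_full_b: Same kind of grey bin, full, with two spools like bin_full_a. Origin: centre of its underside. Bins and tag stands are turned with the board; one tag stands in front of each bin.
- stand_1: Fixed steel stand of tag 1, 44 x 78 x 69 mm, in front of any one of the bins. Origin: centre of its underside, 12 mm above the bench. The tag's hinge pin lies 63 mm above this origin, along y; the stand's ears rise 6 mm above the pin, at the ends of the tag. x points away from the robot to the bin straight behind (bin front 107 mm from the pin), y left along the row.
- tag_1 (a joint): Hinge of tag 1, rad. 0: upright; +0.8 (stop): leans back to its bin, disc face showing; -0.8 (stop): leans forward to the robot, bar face showing. Swings freely, slightly damped, and falls by its own weight (45 to 95 g) to the stop on the side it leans to; well under 1 N moves it. At a stop the free edge is 38 mm above the pin and 39 mm before or behind it.
- edge_1 (a point): Middle of the free edge of tag 1, 54 mm from the pin. The tag is an aluminium plate 56 mm wide (y) and 6 mm thick; when upright, the face towards the robot bears a black disc 36 mm across, the face towards the bin a black bar 42 x 10 mm (each 1 mm proud). z points from the pin to the edge, -x is the way the disc face looks.
- stand_2: Fixed steel stand of tag 2, 44 x 78 x 69 mm, in front of any one of the bins. Origin: centre of its underside, 12 mm above the bench. The tag's hinge pin lies 63 mm above this origin, along y; the stand's ears rise 6 mm above the pin, at the ends of the tag. x points away from the robot to the bin straight behind (bin front 107 mm from the pin), y left along the row.
- tag_2 (a joint): Hinge of tag 2, rad. 0: upright; +0.8 (stop): leans back to its bin, disc face showing; -0.8 (stop): leans forward to the robot, bar face showing. Swings freely, slightly damped, and falls by its own weight (45 to 95 g) to the stop on the side it leans to; well under 1 N moves it. At a stop the free edge is 38 mm above the pin and 39 mm before or behind it.
- edge_2 (a point): Middle of the free edge of tag 2, 54 mm from the pin. The tag is an aluminium plate 56 mm wide (y) and 6 mm thick; when upright, the face towards the robot bears a black disc 36 mm across, the face towards the bin a black bar 42 x 10 mm (each 1 mm proud). z points from the pin to the edge, -x is the way the disc face looks.
- stand_3: Fixed steel stand of tag 3, 44 x 78 x 69 mm, in front of any one of the bins. Origin: centre of its underside, 12 mm above the bench. The tag's hinge pin lies 63 mm above this origin, along y; the stand's ears rise 6 mm above the pin, at the ends of the tag. x points away from the robot to the bin straight behind (bin front 107 mm from the pin), y left along the row.
- tag_3 (a joint): Hinge of tag 3, rad. 0: upright; +0.8 (stop): leans back to its bin, disc face showing; -0.8 (stop): leans forward to the robot, bar face showing. Swings freely, slightly damped, and falls by its own weight (45 to 95 g) to the stop on the side it leans to; well under 1 N moves it. At a stop the free edge is 38 mm above the pin and 39 mm before or behind it.
- edge_3 (a point): Middle of the free edge of tag 3, 54 mm from the pin. The tag is an aluminium plate 56 mm wide (y) and 6 mm thick; when upright, the face towards the robot bears a black disc 36 mm across, the face towards the bin a black bar 42 x 10 mm (each 1 mm proud). z points from the pin to the edge, -x is the way the disc face looks.
- spool_1: Loose tan thread spool, 49 mm across, 58 mm high, standing in bin_low, its top 74 mm above the bench. Origin: centre of its underside. Not to be moved.
- spool_2: Loose tan thread spool, 49 mm across, 58 mm high, standing in bin_full_a, its top 74 mm above the bench. Origin: centre of its underside. Not to be moved.
- spool_3: Loose tan thread spool, 49 mm across, 58 mm high, standing in bin_full_a, its top 74 mm above the bench. Origin: centre of its underside. Not to be moved.
- spool_4: Loose tan thread spool, 49 mm across, 58 mm high, standing in bin_full_b, its top 74 mm above the bench. Origin: centre of its underside. Not to be moved.
- spool_5: Loose tan thread spool, 49 mm across, 58 mm high, standing in bin_full_b, its top 74 mm above the bench. Origin: centre of its underside. Not to be moved.
- rubber_heel: Loose bystander: black rubber heel blank 57 x 58 x 9 mm, lying on the board between two tags. Origin: centre of its underside. Not to be moved.
- wood_block: Loose bystander: small hardwood block 36 x 55 x 22 mm, lying on the board between two tags. Origin: centre of its underside. Not to be moved.
- box_cutter: Loose bystander: yellow box cutter 22 x 175 x 22 mm, on the bench before the board. Origin: centre of its underside. Not to be moved.
- pen_blue: Loose bystander: blue pen 8 x 138 x 8 mm, on the bench before the board. Origin: centre of its underside. Not to be moved.
- tape_measure: Loose bystander: yellow tape measure 62 x 71 x 32 mm, on the bench left of the board. Origin: centre of its underside. Not to be moved.
- nail_jar: Loose bystander: glass jar of nails, 60 mm across, 78 mm high, right of the board. Origin: centre of its underside. Not to be moved.
- masking_tape: Loose bystander: roll of masking tape, 105 mm across, 38 mm high, left of the board. Origin: centre of its underside. Not to be moved.

How it is judged:
By the outcome, as a careful person would: the job done as asked, in the order asked, and still so for the second after the job is handed in, with the robot touching nothing.
It also fails if it takes over 58 s, if anything falls off the work surface, if the arm or the gripper's body presses on something with over 40 N, if the wrist force passes 120 N, or if a joint passes its speed limit or range.

## Working session

There is one attempt and no reset: what is moved stays moved. The work goes in short steps, Python scripts to look and compute and a tool call to move; the robot and the scene stay as the last step left them, time stands still between calls to the robot, and variables do not carry over. Pictures are saved under pics/ and viewed, at most 10 in all, crops included, and the job is handed in when it is done.

Besides the shell and the picture viewer there is one more tool, called after "Request:" by a JSON object that holds its "method" and its "body", one argument or row to a line. play_rows: Moves the arm, as the interface text tells. Its arguments: {"type":"object","properties":{"deltas":{"type":"array","items":{"type":"array","items":{"type":"array","items":{"type":"number"}}}}},"required":["deltas"]}

```bash
mkdir -p pics; python3 - <<'E'
from plant import telemetry, snapshot, camera_model, spotter
import cv2
s=telemetry.state();print(s['t'],s['position'],s['ee_rot'],s['width'])
for n in("top","side"):
    im=snapshot(n);cv2.imwrite(f"pics/{n}0.png",im[:,:,::-1])
    m=camera_model(n);print(n,m)
    if n=="top":
        for q in("bin_low","bin_full_a","stand_1","tag_1","edge_1","spool_1"):
            for d in spotter.recognise(n,q):print(q,[round(float(v),3) for v in d['xyz']],round(d['conf'],2))
E
```

```text
0.0 [0.23097122 0.47121535 0.25217332] [-3.14036127e+00 -2.41195436e-04  2.68578771e+00] 0.9993484947947594
top {'mtx': array([[456.07533248,   0.        , 317.46842548],
       [  0.        , 456.07533248, 198.26013171],
       [  0.        ,   0.        ,   1.        ]]), 'position': array([0.32378495, 0.01562756, 1.35930365]), 'attitude': array([-2.95869384, -0.01951202, -1.55316404])}
bin_low [0.672, -0.15, 0.023] 0.73
bin_full_a [0.686, -0.015, 0.037] 0.9
bin_full_a [0.684, 0.115, 0.038] 0.58
stand_1 [0.541, -0.004, 0.082] 0.98
stand_1 [0.531, 0.12, 0.095] 0.95
stand_1 [0.512, -0.133, 0.088] 0.77
stand_1 [0.675, -0.149, 0.021] 0.63
stand_1 [0.551, -0.004, 0.1] 0.27
tag_1 [0.52, 0.127, 0.099] 0.84
tag_1 [0.507, -0.131, 0.099] 0.84
tag_1 [0.55, -0.005, 0.1] 0.68
tag_1 [0.665, -0.137, 0.075] 0.67
edge_1 [0.553, -0.007, 0.096] 0.76
edge_1 [0.509, -0.134, 0.099] 0.74
edge_1 [0.52, 0.127, 0.099] 0.66
edge_1 [0.664, -0.138, 0.072] 0.18
spool_1 [0.671, 0.013, 0.072] 0.74
spool_1 [0.675, 0.088, 0.073] 0.73
spool_1 [0.665, -0.138, 0.076] 0.56
spool_1 [0.682, 0.146, 0.071] 0.53
spool_1 [0.666, -0.04, 0.076] 0.47
spool_1 [0.601, -0.415, 0.079] 0.31
side {'mtx': array([[454.01943857,   0.        , 311.46403545],
       [  0.        , 454.01943857, 193.31845865],
       [  0.        ,   0.        ,   1.        ]]), 'position': array([ 0.2002743 , -0.98531235,  1.08748702]), 'attitude': array([-2.33183807,  0.00622055, -0.36635437])}
```

View pics/top0.png

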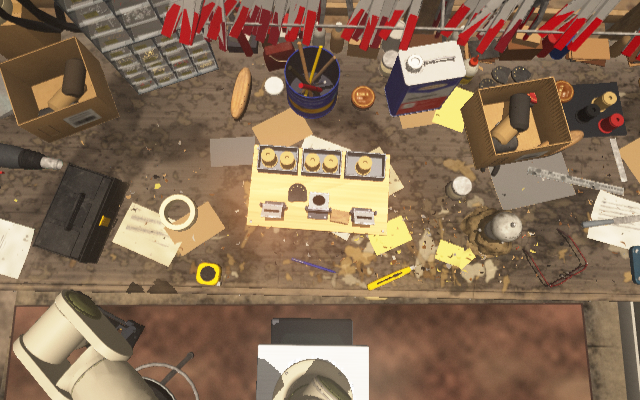

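View pics/side0.png

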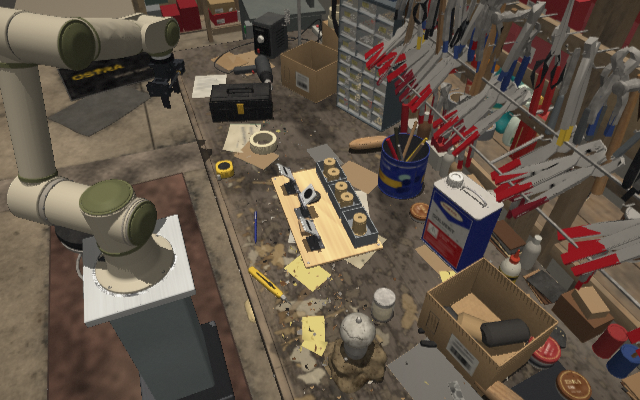

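The top picture shows three bins at rows 150–165: the right one (365,163) has one spool, the other two have two each. The tags are at (273,210), (318,202) and (363,215). I'll enlarge that area.

```bash
python3 - <<'E'
import cv2
im=cv2.imread("pics/top0.png")[135:240,240:400]
cv2.imwrite("pics/crop.png",cv2.resize(im,None,fx=5,fy=5,interpolation=cv2.INTER_CUBIC))
E
```

```text
(no output)
```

View pics/crop.png

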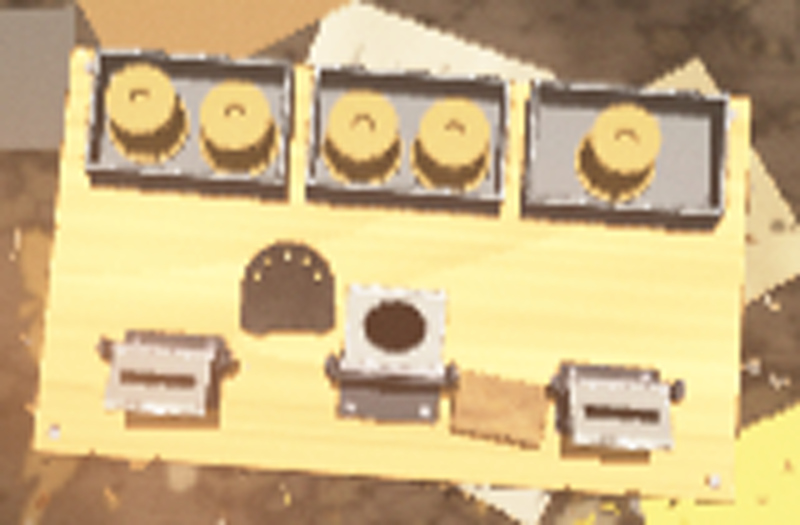

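The left tag shows the bar (crop 158,378) and its bin is full, so it must be pushed back. The middle tag shows the disc (crop 395,325) and its bin is full, so it's right. The right tag shows the bar (crop 628,412) and its bin has one spool, so it's right too. Only the left tag needs pushing.

```bash
python3 - <<'E'
from plant import camera_model
import numpy as np
from scipy.spatial.transform import Rotation as R
m=camera_model("top");Rm=R.from_euler('xyz',m['attitude']).as_matrix()
def bp(c,z):
    d=Rm@np.linalg.solve(m['mtx'],[240+c[0]/5,135+c[1]/5,1]);p=m['position'];return (p+d*(z-p[2])/d[2]).round(4)
for n,a,b in(("L",(105,348),(233,367)),("M",(335,370),(450,375)),("R",(553,385),(678,390))):
    print(n,bp(a,.079),bp(b,.079),(bp(a,.079)+bp(b,.079))/2)
print("edge L",bp((107,402),.113),bp((207,416),.113))
E
```

```text
L [0.5393 0.1549 0.079 ] [0.5299 0.082  0.079 ] [0.5346  0.11845 0.079  ]
M [0.5294 0.024  0.079 ] [ 0.5279 -0.0414  0.079 ] [ 0.52865 -0.0087   0.079  ]
R [ 0.5233 -0.1001  0.079 ] [ 0.5219 -0.1713  0.079 ] [ 0.5226 -0.1357  0.079 ]
edge L [0.5035 0.1489 0.113 ] [0.4968 0.0937 0.113 ]
```

Request:
{"method": "play_rows", "body": {
  "deltas": [
    [[0,0.4,-0.6,0,0.2],[0,0.55,-0.95,0,0.2],[0,0.55,-0.95,0,0.2],[0,0.55,-0.95,0,0.2],[0,0.55,-0.95,0,0.2],[0,0.55,-0.95,0,0.2],[0,0.55,-0.95,0,0.2],[0,0.55,-0.95,0,0.2],[0,0.55,-0.95,0,0.2],[0,0.55,-0.95,0,0.2],[0,0.55,-0.95,0,0.2],[0,0.55,-0.95,0,0.2],[0,0.55,-0.95,0,0.2],[0,0.55,-0.95,0,0.2],[0,0.55,-0.8,0,0],[0,0.4,-0.3,0,0],[0,0,0,0,0],[0,0,0,0,0]]
  ]
}}

```text
t: 2.2
position: [0.4433, 0.1208, 0.2526]
ee_rot: [3.141, -0.0, 3.077]
contact_force: [0.5, -0.2, 0.4]
width: 0.004
grasp_force: 0.0
```

Request:
{"method": "play_rows", "body": {
  "deltas": [
    [[0,0,0,-0.7,0],[0,0,0,-0.8,0],[0,0,0,-0.8,0],[0,0,0,-0.8,0],[0,0,0,-0.8,0],[0,0,0,-0.8,0],[0,0,0,-0.5,0],[0,0,0,-0.3,0],[0,0,0,0,0],[0,0,0,0,0]]
  ]
}}

```text
t: 3.2
position: [0.4437, 0.1205, 0.1158]
ee_rot: [3.141, 0.001, 3.077]
contact_force: [-0.2, -0.2, 0.8]
width: 0.006
grasp_force: 0.0
```

```bash
python3 - <<'E'
from plant import snapshot,telemetry
import cv2,numpy as np
a=snapshot("wrist");b=snapshot("side")[150:280,250:400]
cv2.imwrite("pics/w1.png",np.hstack([cv2.resize(a,(400,250)),cv2.resize(b,(288,250))])[:,:,::-1])
print(telemetry.state()['position'])
E
```

```text
[0.44388412 0.12035922 0.1159259 ]
```

View pics/w1.png

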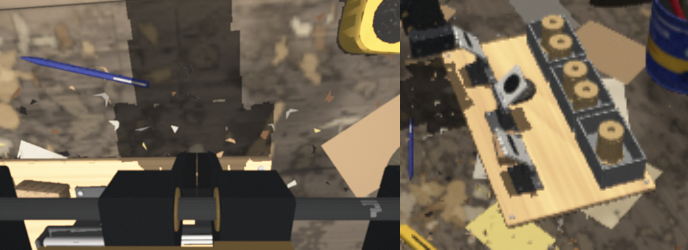

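The wrist view (left) shows the closed fingertips at about (197,160) in front of the left tag, and nothing is touching. The side view (right) shows the tags at (470,45), (513,85) and (515,150) unchanged. Pushing now.

Request:
{"method": "play_rows", "body": {
  "deltas": [
    [[0,0.3,0,0,0],[0,0.3,0,0,0],[0,0.3,0,0,0],[0,0.3,0,0,0],[0,0.3,0,0,0],[0,0.3,0,0,0],[0,0.3,0,0,0],[0,0.3,0,0,0],[0,0.3,0,0,0],[0,0.3,0,0,0],[0,0.3,0,0,0],[0,0.3,0,0,0],[0,0.1,0,0,0],[0,0,0,0,0],[0,0,0,0,0]]
  ]
}}

```text
t: 4.8
position: [0.5359, 0.1202, 0.1152]
ee_rot: [-3.142, -0.0, 3.077]
contact_force: [0.2, 0.5, 0.3]
width: 0.008
grasp_force: 0.0
```

Request:
{"method": "play_rows", "body": {
  "deltas": [
    [[0,-0.3,0,0,0],[0,-0.6,0,0,0],[0,-0.8,0,0,0],[0,-0.8,0,0.3,0],[0,-0.8,0,0.8,0],[0,-0.5,0.5,0.9,0],[0,0,0.9,0.9,0],[0,0,0.9,0.9,0],[0,0,0.9,0.9,0],[0,0,0.9,0.5,0],[0,0,0.9,0,0],[0,0,0.9,0,0],[0,0,0.9,0,0],[0,0,0.9,0,0],[0,0,0.5,0,0],[0,0,0,0,0],[0,0,0,0,0]]
  ]
}}

```text
t: 6.5
position: [0.4409, 0.3246, 0.2451]
ee_rot: [-3.141, -0.0, 3.077]
contact_force: [-0.6, 0.3, 0.3]
width: 0.004
grasp_force: 0.0
```

```bash
python3 - <<'E'
from plant import snapshot,telemetry
import cv2,numpy as np
a=snapshot("top")[135:240,240:400];b=snapshot("side")[150:280,250:400]
cv2.imwrite("pics/f.png",np.hstack([cv2.resize(a,(480,315),interpolation=2),cv2.resize(b,(310,315))])[:,:,::-1])
print(telemetry.state()['contact_force'])
E
```

```text
[-0.8878065  -0.07557479  0.00248962]
```

View pics/f.png

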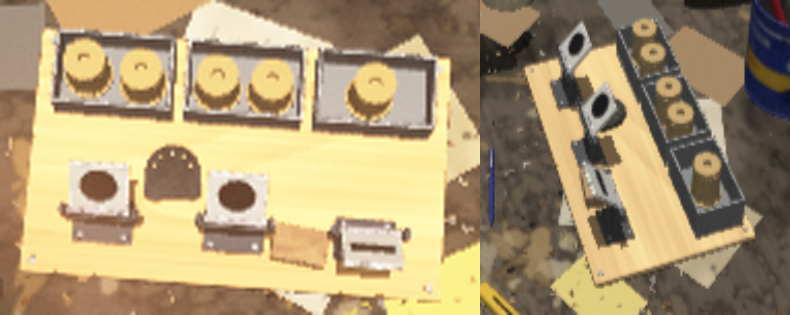

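The left tag (98,185) and middle tag (236,195) now show the disc, and the right tag (372,245) shows the bar. Nothing else has moved and the arm is clear.

```bash
python3 -c "
from plant import ticket
print(ticket.hand_in())"
```

```text
the job is handed in; nothing more can be done
None
```

Job handed in: only the left tag was wrong, so I pushed it back to show its disc; the middle tag (disc) and the one-spool bin's tag (bar) were already right, and the final pictures of the board show nothing else moved.

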